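# Spot-cure the repair on a resin ring with a hand lamp

### The job

Take the curing lamp by its handle from its rubber mat and aim it at the flat-topped filled repair on the resin ring: lens centred over the repair and square to its (tilted) face, about 45 mm off it, and keep it there quite still for a good three seconds. Then set it gently back on its mat as you found it, lens down, and let go. Do not touch the ring or its stand with the lamp, do not shift the ring, and leave the other things on the bench alone.

Things in the scene. Friction and masses are not known exactly. Their poses are not given: they have to be found in the camera images.
- lamp: Grey hand lamp, always lit, 188 mm long, 0.2 to 0.33 kg, lying lens down on the mat. Origin: on its underside below mid-handle; x along the handle to the head, z up. Handle bar 32 mm wide (y), z = 22 to 54 mm, x = -70 to 72 mm, free below; grip near x = 0 (centre of mass within 15 mm). Foot at x = -55 mm, 24 by 42 mm, 26 high. Head: drum at x = 95 mm, 46 mm across, 66 high.
- lens (a point): Centre of the lamp's lens, in the lamp head's flat underside (lamp x = 95 mm, y = 0, z = 0); axes as the lamp's. The lamp shines along -z.
- mat: Fixed flat black rubber mat, 240 mm (x) by 120 mm (y), 4 mm thick, on which the lamp lies, roughly in the middle and along its length. Origin: centre of its underside.
- stand: Fixed tilting stand: base 170 (x) by 270 mm (y), two cheeks 135 mm high at y = +-127 (knobs to +-145). Between them a round plate, 224 mm across, pivoted about y 115 mm up, clamped stiffly leaning 0.12 to 0.42 rad, face up and to -x (roughly the robot). On it a resin ring, 198 mm outside, 28 mm thick; low clamps (to 34 mm above the plate) away from the repair. Origin: centre of underside.
- patch (a point): Repair to cure: centre of the flat top of a block 36 (x) by 46 mm (y) set in the ring, its only flat-topped place, 31 mm above the plate, 85 mm from the plate's centre. z: outward normal of its face (leans with the plate); x: outward from the ring's centre; y along the ring. It lies in the ring's raised half, up to 1.1 rad either side of the highest point.
- cartridge: Bystander: black round respirator filter, 90 mm across, 38 mm high, loose. Origin: centre of underside.
- grinder: Bystander: rotary tool lying on the bench, 185 mm long, 46 mm thick, loose. Origin: on its underside, about the middle; x along it.
- cup: Bystander: white mixing cup, 72 mm across the rim, 65 mm high, loose. Origin: centre of underside.
There are look-alikes about, which are no part of the job. What is shaped like the lamp but red is not meant.

How it is judged:
By the outcome, as a careful person would: the job done as asked, in the order asked, and still so for the second after the job is handed in, with the robot touching nothing.
It also fails if it takes over 61 s, if anything falls off the work surface, if the arm or the gripper's body presses on something with over 40 N, if the wrist force passes 120 N, or if a joint passes its speed limit or range.

### The arm

A 6-joint arm with a two-finger parallel gripper is mounted at the origin on the work surface. World frame = base frame: x ahead of the robot, y to its left, z up, the work surface at z = 0. Lengths are in m, angles in rad, forces in N, time in s.
With the tool pointing down it reaches from about 0.425 to 0.95 m from the base axis. Payload 3.5 kg.
Tool frame: the origin (TCP) lies midway between the tips of the shut fingers; the grasp point (between the pads) lies 19 mm behind it (ctrl.pinch_z is the distance from the TCP to the grasp point, in m); z points along the fingers, y is the line along which they close (so a half turn about z gives the same grasp; the last joint's range is limited). The gripper opens to 85 mm and grips with 20 to 120 N. Pads are 22 mm wide; open, the fingers measure 114 mm over their backs; the gripper's body (76 mm by 85 mm) begins 54 mm behind the grasp point. The pads swing forward as they close: fully open they stand 13 mm farther back than shut.
Start: joints at [1.063, 0.286, 1.577, -0, 1.279, -0.15], TCP at [0.236, 0.632, 0.231] pointing down, gripper open.
Joint ranges: [-2.77, 2.77], [-0.9, 2.22], [0.21, 2.48], [-1.53, 4.67], [0.24, 2.81], [-2.84, 2.84]. Speed limits (rad/s): [2.79, 2.79, 3.14, 3.14, 3.14, 3.14].

### API

Orientations are given as a unit quaternion [x, y, z, w].
In Python, from plant import get_state, viewer, sign_off, ctrl gives the robot as it stands. The module is installed in compiled form; this text tells all that it offers.
- The arm moves only by the shell command python3 -m handwheel 'ROWS' [FORCE]. ROWS is JSON, a list that holds one entry, the list of rows, each a list of 5 numbers: the finger opening in m, from 0 to 0.0854, then the shift along the tool's x, y, z in m, then the turn about the tool's z in degrees. In form: [[[claw, x, y, z, spin], ...]]. A call has 1 to 12 rows; each row shifts and turns the commanded pose from where the row before left it, along the tool's axes as they then stand; what a row does not reach is not made up. A row lasts 1/12 s, in which the tool goes at most 41.7 mm and 7.16 degrees, less where a joint would pass 70% of its speed; a pose out of reach is approached as far as the arm can. A call is refused whole if a number of a shift passes 0.0417 or a number of a turn 7.16, either way. A call with a gripper value outside its range is refused whole. The fingers move at their own pace and stop on an object; FORCE is the grip in N (left out, the last holds). Time passes only in rows, so rows that do not move let the fingers close. It gives the time, the measured TCP pose, the force, the opening and the grip force at its end, in the units of the state.
- get_state(): the state, without advancing time (a new reading comes with each control period).
- viewer.read_camera(name): name is "side" or "top"; returns the picture (400x640x3 uint8, blue, green, red); there is no depth.
- viewer.camera_params(name): a dict with "fov_y" (degrees; the focal length in pixels is half the picture's height over the tangent of half this angle, whatever the lens; pixels are square), "cx", "cy" (the principal point, pixels), "xyz" and "attitude" of the camera in the world. Camera axes: x right, y up, looking along -z (the intrinsics and any distortion apply to the point x, -y, -z); pixel columns grow to the right and rows downward; lengths in m; the calibration is good to about 2 mm. A picture is of the moment at which its call begins. camera_params takes no time and is no camera call.
- sign_off(): hands the job in; it is judged then, once.
Trained networks look in the newest picture that a camera, given by its name, has taken for a name from the list of things; names that differ only in an ending like _2 or _b are one class to them, and where a whole thing is asked for, a point or a joint stands for the part that bears it (a point fixed in the world has none). Each returns a list of dicts, best first, with "confidence" (0 to 1); they miss things now and then, are a little off and sometimes report something else, mostly with a low value. They report only what shows in the picture. A call takes as long as a camera call. They do not tell look-alikes from the thing itself.
- viewer.look_for(camera, name): "extent" ([left, top, width, height] as shares, 0 to 1, of the picture: columns of its width, rows of its height, round what is visible of it).
- viewer.outline_of(camera, name): "mask" (400x640 bool, what is visible of it) and "extent" ([left, top, width, height] as shares, 0 to 1, of the picture: columns of its width, rows of its height, round what is visible of it).
- viewer.pinpoint(camera, name): "xy" ([column, row] as shares, 0 to 1, of the picture: columns of its width, rows of its height: a listed point, or the origin of a listed thing).
The state is a dict: "time": time; "qpos": joint angles; "dq": joint speeds; "joint_efforts": joint torques, N m; "eef_pos": TCP position; "tcp_rot": TCP orientation; "contact_force": force on the tool from outside, world axes, zero at the start; "wrist_torque": the same for the moment, N m; "opening": opening from 0.0 (shut) to 1.0 (fully open); "finger_force": force on a finger pad.
Only numpy, scipy, OpenCV 4.12 (cv2) and the standard library are available. Lean on these libraries where they do the work, as an engineer would, in place of code of your own. Each camera call takes 0.05 s, during which the arm holds its last target. There are 200 camera calls.

## Working session

There is one attempt and no reset: what is moved stays moved. The work goes in short steps, Python scripts to look and compute and a shell command to move; the robot and the scene stay as the last step left them, time stands still between calls to the robot, and variables do not carry over. Pictures are saved under pics/ and viewed, at most 10 in all, crops included, and the job is handed in when it is done.

```bash
mkdir -p pics; cat > h.py <<'E'
import numpy as np,cv2
from scipy.spatial.transform import Rotation as R
from plant import get_state,viewer,sign_off,ctrl
def K(n):
    p=viewer.camera_params(n);f=200/np.tan(np.radians(p['fov_y'])/2)
    return p,f
def proj(n,X):
    p,f=K(n);c=(np.atleast_2d(X)-p['xyz'])@R.from_quat(p['attitude']).as_matrix()
    return np.c_[p['cx']+f*c[:,0]/-c[:,2],p['cy']-f*c[:,1]/-c[:,2]]
def ray(n,uv):
    p,f=K(n);d=np.array([(uv[0]-p['cx'])/f,-(uv[1]-p['cy'])/f,-1])
    return np.array(p['xyz']),R.from_quat(p['attitude']).apply(d/np.linalg.norm(d))
def onz(n,uv,z):
    o,d=ray(n,uv);return o+d*(z-o[2])/d[2]
def tri(a,b):
    (o1,d1),(o2,d2)=a,b
    s=np.linalg.lstsq(np.c_[d1,-d2],o2-o1,rcond=None)[0]
    p,q=o1+d1*s[0],o2+d2*s[1];return (p+q)/2,np.linalg.norm(p-q)
E
python3 - <<'E'
from h import *
im=[]
for n in('top','side'):
    I=viewer.read_camera(n);cv2.imwrite(f'pics/{n}0.png',I);im.append(I)
    print(n,viewer.camera_params(n))
    for t in('lamp','lens','mat','stand','patch'):
        r=viewer.pinpoint(n,t);print(t,[(np.round(np.array(x['xy'])*[640,400],1),round(x['confidence'],2)) for x in r[:4]])
print(get_state(),ctrl.pinch_z)
E
```

```text
top {'fov_y': 57.78731020577549, 'cx': 319.98502739966943, 'cy': 207.10647004015752, 'xyz': array([0.32148416, 0.0138629 , 0.96805102]), 'attitude': array([ 0.08111445, -0.08490998, -0.70136871,  0.70305951])}
lamp [(array([408. , 230.6]), 0.84), (array([213.8, 319.9]), 0.6)]
lens [(array([253.8, 324.7]), 0.81), (array([410.1, 198.8]), 0.6)]
mat [(array([405.9, 221.7]), 0.58), (array([413.4, 145.9]), 0.48)]
stand [(array([250.4, 218.3]), 0.57)]
patch [(array([268.8, 190.3]), 0.86)]
side {'fov_y': 50.391047257982585, 'cx': 311.570631170479, 'cy': 203.65395814550405, 'xyz': array([ 0.79363449, -0.6246012 ,  0.67322026]), 'attitude': array([0.43020613, 0.09249254, 0.18531153, 0.87865093])}
lamp [(array([269. , 168.2]), 0.83), (array([250.9, 325.4]), 0.74)]
lens [(array([289. , 343.9]), 0.85), (array([246.6, 186.1]), 0.6)]
mat [(array([262.4, 329.9]), 0.69)]
stand [(array([343.7, 203. ]), 0.83)]
patch [(array([354.1, 165.8]), 0.78), (array([289.7, 348.9]), 0.64)]
{'time': 0.6, 'qpos': array([ 1.06299219e+00,  2.86276157e-01,  1.57667322e+00, -2.17946920e-06,
        1.27859635e+00, -1.49997018e-01]), 'dq': array([ 8.40783236e-04, -6.17164438e-05, -2.17832181e-03, -6.78436553e-04,
       -1.22259594e-03, -8.22402599e-04]), 'joint_efforts': array([-7.98449892e-04, -4.05669057e+01, -2.92738813e+01, -1.25080805e-04,
        7.04997183e-04, -4.54423571e-06]), 'eef_pos': array([0.23636939, 0.63225986, 0.2313553 ]), 'tcp_rot': array([1.77950430e-01, 9.84039452e-01, 2.18653302e-05, 8.56522510e-06]), 'contact_force': array([-0.1701985 ,  0.17329855, -0.42842797]), 'wrist_torque': array([-0.0093208 ,  0.01444282, -0.00091779]), 'finger_force': 0.0, 'opening': 0.996579554649974} 0.0187
```

View pics/top0.png

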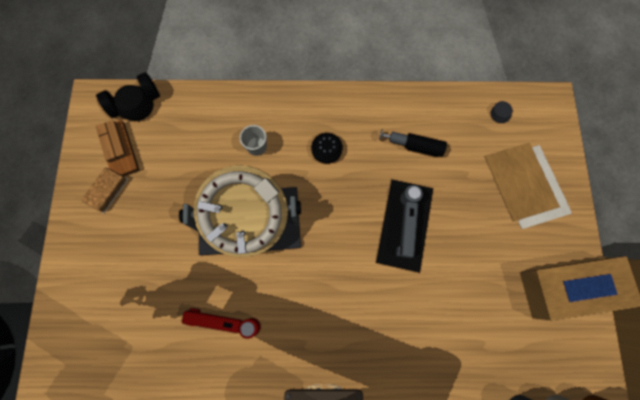

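View pics/side0.png

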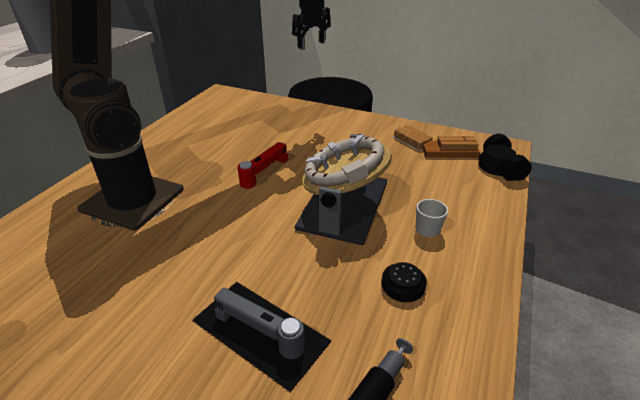

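```bash
python3 - <<'E'
from h import *
s=np.array([640,400])
T=lambda a,b:tri(ray('top',a),ray('side',b))
for n,a,b in(('lamp',(408,230.6),(250.9,325.4)),('lens',(410.1,198.8),(289,343.9)),('patch',(268.8,190.3),(354.1,165.8)),('stand',(250.4,218.3),(343.7,203)),('mat',(405.9,221.7),(262.4,329.9))):
    print(n,*np.round(T(a,b),4), 'onz',np.round(onz('top',a,.004),4),np.round(onz('side',b,.004),4))
A=cv2.imread('pics/top0.png')[150:270,160:450];B=cv2.imread('pics/side0.png')
c1=cv2.resize(A[:,10:150],None,fx=3,fy=3,interpolation=3);c2=cv2.resize(B[125:245,285:425],None,fx=3,fy=3,interpolation=3)
cv2.imwrite('pics/c1.png',cv2.resize(np.hstack([c1,c2]),None,fx=.95,fy=.95))
# corners of mat
for n in('top','side'):
    viewer.read_camera(n)
    r=viewer.outline_of(n,'patch')[:2]
    for x in r:
        m=x['mask'].astype('uint8');v,u=np.nonzero(m);print(n,'patch mask',x['confidence'],m.sum(),u.mean(),v.mean(),cv2.minAreaRect(np.c_[u,v].astype('f4')))
    r=viewer.outline_of(n,'lamp')[:2]
    for x in r:
        m=x['mask'].astype('uint8');v,u=np.nonzero(m);print(n,'lamp',x['confidence'],cv2.minAreaRect(np.c_[u,v].astype('f4')))
    x=viewer.outline_of(n,'mat')
    for x in x[:1]:
        m=x['mask'].astype('uint8');v,u=np.nonzero(m);b=cv2.boxPoints(cv2.minAreaRect(np.c_[u,v].astype('f4')));print(n,'mat',[np.round(onz(n,q,.004)[:2],3) for q in b])
E
```

```text
Traceback (most recent call last):
ValueError: setting an array element with a sequence. The requested array has an inhomogeneous shape after 1 dimensions. The detected shape was (2,) + inhomogeneous part.
```

```bash
python3 - <<'E'
from h import *
T=lambda a,b:tri(ray('top',a),ray('side',b))
for n,a,b in(('lamp',(408,230.6),(250.9,325.4)),('lens',(410.1,198.8),(289,343.9)),('patch',(268.8,190.3),(354.1,165.8)),('stand',(250.4,218.3),(343.7,203)),('mat',(405.9,221.7),(262.4,329.9))):
    P,e=T(a,b);print(n,np.round(P,4),round(e,4),'onz',np.round(onz('top',a,.004),4),np.round(onz('side',b,.004),4))
A=cv2.imread('pics/top0.png');B=cv2.imread('pics/side0.png')
c1=cv2.resize(A[150:270,175:305],None,fx=3,fy=3,interpolation=3);c2=cv2.resize(B[125:245,290:420],None,fx=3,fy=3,interpolation=3)
cv2.imwrite('pics/c1.png',np.hstack([c1,c2]))
for n in('top','side'):
    viewer.read_camera(n)
    for t in('patch','lamp','mat'):
        for x in viewer.outline_of(n,t)[:2]:
            v,u=np.nonzero(x['mask']);r=cv2.minAreaRect(np.c_[u,v].astype('f4'));print(n,t,round(x['confidence'],2),np.round([u.mean(),v.mean()],1),np.round(r[0],1),np.round(r[1],1))
            if t=='mat':print([np.round(onz(n,q,.004)[:2],3) for q in cv2.boxPoints(r)])
E
```

```text
lamp [ 0.4891 -0.2266  0.0079] 0.0038 onz [ 0.4882 -0.2287  0.004 ] [ 0.4888 -0.2231  0.004 ]
lens [ 0.5748 -0.2363  0.0142] 0.0013 onz [ 0.577  -0.2394  0.004 ] [ 0.5719 -0.2299  0.004 ]
patch [0.556  0.129  0.1675] 0.007 onz [0.6    0.1504 0.004 ] [0.4823 0.377  0.004 ]
stand [0.519  0.1962 0.0075] 0.0026 onz [0.5208 0.1976 0.004 ] [0.5166 0.1994 0.004 ]
mat [ 0.5131 -0.2238  0.0045] 0.0014 onz [ 0.5127 -0.2243  0.004 ] [ 0.5134 -0.2231  0.004 ]
top patch 0.8 [237.5 212.6] [237.5 212.5] [81. 83.]
top lamp 0.6 [221.1 323.1] [220.5 323.3] [78.7 21.2]
top mat 0.87 [402.1 228. ] [404.5 225.2] [46.2 86.9]
[array([ 0.4  , -0.133]), array([ 0.636, -0.186]), array([ 0.612, -0.311]), array([ 0.378, -0.252])]
side patch 0.96 [343.9 161. ] [344.3 161.2] [44.1 82.1]
side lamp 0.97 [260.3 164.1] [262.9 165.6] [27.3 59.5]
side lamp 0.83 [262.8 321.5] [261.  319.6] [104.2  39.4]
side mat 0.82 [263.1 340.4] [261.4 330.4] [123.9  66.4]
[array([ 0.381, -0.259]), array([ 0.373, -0.11 ]), array([ 0.638, -0.192]), array([ 0.617, -0.312])]
```

View pics/c1.png

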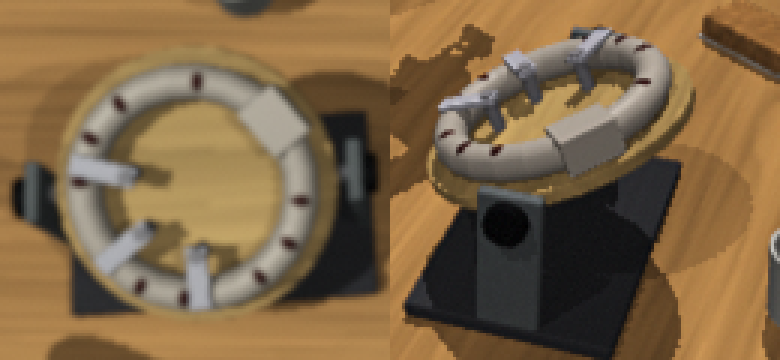

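```bash
python3 - <<'E'
from h import *
from scipy.optimize import least_squares
H={}
for n in('top','side'):
    viewer.read_camera(n)
    ms=[max(viewer.outline_of(n,'patch'),key=lambda x:x['confidence'])['mask']]
    v,u=np.nonzero(ms[0]);H[n]=cv2.convexHull(np.c_[u,v].astype('f4'))[:,0]
    print(n,[ (np.round(np.array(x['xy'])*[640,400],1),round(x['confidence'],2)) for x in viewer.pinpoint(n,'patch')[:2]])
    b=max(viewer.outline_of(n,'patch'),key=lambda x:x['confidence']);I=cv2.imread(f'pics/{n}0.png')
th=np.linspace(0,2*np.pi,72,endpoint=False);D=np.c_[np.cos(th),np.sin(th)][::2]
al=np.linspace(0,2*np.pi,16,endpoint=False)
tor=np.array([[(.085+.014*np.cos(a))*np.cos(t),(.085+.014*np.cos(a))*np.sin(t),.014+.014*np.sin(a)] for t in th for a in al])
def block(phi):
    P=np.array([[.085+sx*.018,sy*.023,z] for sx in(-1,1) for sy in(-1,1) for z in(.005,.031)])
    return R.from_euler('z',phi).apply(P)
def M(p):
    # plate frame: tilt about y so that normal leans to -x ; yaw
    return R.from_euler('z',p[3])*R.from_euler('y',-p[4])
pin={'top':(267.5,190),'side':(354.6,167.5)}
def res(p):
    r=[]
    X=M(p).apply(np.vstack([tor,block(p[5])]))+p[:3]
    c=M(p).apply(R.from_euler('z',p[5]).apply([.085,0,.031]))+p[:3]
    for n in H:
        r.append(((proj(n,X)@D.T).max(0)-(H[n]@D.T).max(0)))
        r.append((proj(n,c)[0]-pin[n])*1.5)
    return np.concatenate(r)
f=least_squares(res,[.519,.196,.12,0,.27,-.7],loss='soft_l1')
p=f.x;print(np.round(p,4),f.cost,[np.round(np.abs(q).mean(),2) for q in (res(p)[:36],res(p)[36:38],res(p)[38:74],res(p)[74:])])
cov=np.linalg.pinv(f.jac.T@f.jac);print('sd',np.round(np.sqrt(np.diag(cov)),4))
c=M(p).apply(R.from_euler('z',p[5]).apply([.085,0,.031]))+p[:3];print('patch',np.round(c,4),'n',np.round(M(p).apply([0,0,1]),3))
L=onz('top',(175+22/3,150+200/3),.115);Rr=onz('top',(175+370/3,150+165/3),.115);print('knob',L,Rr)
np.save('fit.npy',p)
out=[]
for n,(u0,v0) in(('top',(175,150)),('side',(290,125))):
    I=cv2.resize(cv2.imread(f'pics/{n}0.png')[v0:v0+120,u0:u0+130],None,fx=3,fy=3,interpolation=3)
    def line(P,col):
        q=((proj(n,M(p).apply(P)+p[:3])-[u0,v0]+.5)*3).astype(int);cv2.polylines(I,[q.reshape(-1,1,2)],True,col,1)
    line(np.c_[.112*np.cos(th),.112*np.sin(th),0*th],(0,255,0));line(np.c_[.085*np.cos(th),.085*np.sin(th),0*th+.028],(255,0,0))
    line(block(p[5])[[1,3,7,5]],(0,0,255));out.append(I)
cv2.imwrite('pics/fit.png',np.hstack(out))
E
```

```text
top []
side [(array([351.5, 161.3]), 0.67)]
[ 0.5123  0.2018  0.119   0.1926  0.3521 -1.0473] 12.670913082110532 [np.float64(0.42), np.float64(1.44), np.float64(0.34), np.float64(1.85)]
sd [0.0005 0.0007 0.0009 0.0322 0.0113 0.0375]
patch [0.5551 0.1352 0.1627] n [-0.338 -0.066  0.939]
knob [0.50141813 0.33979372 0.115     ] [0.53112328 0.06190981 0.115     ]
```

View pics/fit.png

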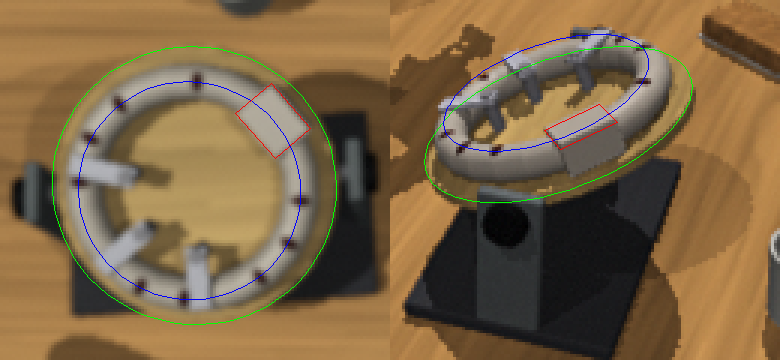

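```bash
cat > lampfit.py <<'E'
from h import *
from scipy.optimize import least_squares
th=np.linspace(0,2*np.pi,32,endpoint=False)
def box(a,b,c,d,e,f):return np.array([[x,y,z] for x in(a,b) for y in(c,d) for z in(e,f)])
LM=np.vstack([box(-.07,.072,-.016,.016,.022,.054)[:, :],box(-.067,-.043,-.021,.021,0,.026)]+[np.c_[.095+.023*np.cos(th),.023*np.sin(th),0*th+z] for z in(0,.066)])
D=np.c_[np.cos(th),np.sin(th)]
E
python3 - <<'E'
from lampfit import *
H={}
viewer.read_camera('side')
m=[x for x in viewer.outline_of('side','lamp') if np.nonzero(x['mask'])[0].mean()>250][0]['mask']
v,u=np.nonzero(m);H['side']=cv2.convexHull(np.c_[u,v].astype('f4'))[:,0]
viewer.read_camera('top')
ms=[x['mask'] for x in viewer.outline_of('top','lamp') if np.nonzero(x['mask'])[1].mean()>350]
I=cv2.imread('pics/top0.png');
if ms:m=ms[0];print('net')
else:
    g=I.astype(int);m=np.zeros(I.shape[:2],bool);m[180:270,380:432]=((g.max(2)>60)&(g.max(2)-g.min(2)<25))[180:270,380:432]
    k,l,st,_=cv2.connectedComponentsWithStats(m.astype('uint8'));m=l==1+st[1:,4].argmax();print(st[1:])
v,u=np.nonzero(m);H['top']=cv2.convexHull(np.c_[u,v].astype('f4'))[:,0]
def res(p):
    X=R.from_euler('z',p[2]).apply(LM)+[p[0],p[1],.004]
    return np.concatenate([(proj(n,X)@D.T).max(0)-(H[n]@D.T).max(0) for n in H])
f=least_squares(res,[.489,-.2266,-.15],loss='soft_l1');print(np.round(f.x,4),np.abs(f.fun[:32]).mean(),np.abs(f.fun[32:]).mean())
p=f.x;np.save('lamp.npy',p)
for g in(0,.05):print(g,np.round(R.from_euler('z',p[2]).apply([g,0,0])+[p[0],p[1],0],4))
# stand base check: yaw from base lower edge in top
print(onz('top',(175+72/3,150+312/3),.01),onz('top',(175+385/3,150+290/3),.01))
q=R.from_quat(get_state()['tcp_rot']).as_matrix();print(np.round(q,3))
out=[]
for n,(u0,v0) in(('top',(360,170)),('side',(190,270))):
    J=cv2.resize(cv2.imread(f'pics/{n}0.png')[v0:v0+120,u0:u0+130],None,fx=3,fy=3,interpolation=3)
    X=R.from_euler('z',p[2]).apply(LM)+[p[0],p[1],.004];h=cv2.convexHull(proj(n,X).astype('f4'))
    cv2.polylines(J,[((h-[u0,v0]+.5)*3).astype(int)],True,(0,255,0),1);out.append(J)
cv2.imwrite('pics/lamp.png',np.hstack(out))
E
```

```text
net
[ 0.4839 -0.2193 -0.1515] 2.0036876845766134 1.5936887259623629
0 [ 0.4839 -0.2193  0.    ]
0.05 [ 0.5333 -0.2269  0.    ]
[0.42331222 0.3270926  0.01      ] [0.4433282  0.05280422 0.01      ]
[[-0.937  0.35   0.   ]
 [ 0.35   0.937  0.   ]
 [-0.     0.    -1.   ]]
```

View pics/lamp.png

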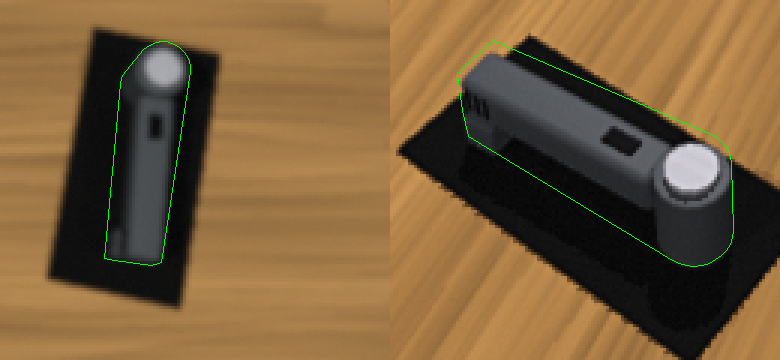

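```bash
python3 - <<'E'
from h import *
a=onz('top',(414,192.3),.07);b=onz('top',(408,255.5),.058);c=onz('side',(190+(692-390)/3-.3,270+168/3-.3),.07);d=onz('side',(190+(483-390)/3,270+73/3),.056)
print(a,b,c,d,'yaw',np.arctan2(*(a-b)[1::-1]),np.linalg.norm((a-b)[:2]),np.arctan2(*(c-d)[1::-1]))
h=(a+c)/2;y=np.arctan2(*(a-b)[1::-1])
for g in(0,.05):print(g,h[:2]-(.095-g)*np.array([np.cos(y),np.sin(y)]))
E
```

```text
[ 0.57682081 -0.23305828  0.07      ] [ 0.41568825 -0.21162396  0.058     ] [ 0.5802627 -0.2362812  0.07     ] [ 0.42656126 -0.21687577  0.056     ] yaw -0.13224653568053546 0.16255193799529477 -0.12558952854419944
0 [ 0.48437128 -0.22214291]
0.05 [ 0.53393469 -0.22873598]
```

```bash
python3 -m handwheel '[[[0.0854,-0.0242,-0.02925,0,0],[0.0854,-0.0242,-0.02925,0,0],[0.0854,-0.0242,-0.02925,0,0],[0.0854,-0.0242,-0.02925,0,0],[0.0854,-0.0242,-0.02925,0,0],[0.0854,-0.0242,-0.02925,0,0],[0.0854,-0.0242,-0.02925,0,0],[0.0854,-0.0242,-0.02925,0,0],[0.0854,-0.0242,-0.02925,0,0],[0.0854,-0.0242,-0.02925,0,0],[0.0854,-0.0242,-0.02925,0,0],[0.0854,-0.0242,-0.02925,0,0]]]' 20; python3 -m handwheel '[[[0.0854,-0.0242,-0.02925,0,0],[0.0854,-0.0242,-0.02925,0,0],[0.0854,-0.0242,-0.02925,0,0],[0.0854,-0.0242,-0.02925,0,0],[0.0854,-0.0242,-0.02925,0,0],[0.0854,-0.0242,-0.02925,0,0],[0.0854,-0.0242,-0.02925,0,0],[0.0854,-0.0242,-0.02925,0,0],[0.0854,-0.0242,-0.02925,0,0],[0.0854,-0.0242,-0.02925,0,0],[0.0854,-0.0242,-0.02925,0,0],[0.0854,-0.0242,-0.02925,0,0]]]'
```

```text
time: 2.6
eef_pos: [0.3856, 0.2001, 0.2317]
tcp_rot: [0.178, 0.984, 0.0, 0.001]
contact_force: [1.1, 0.0, -0.3]
opening: 1.0
finger_force: 0.0
time: 3.6
eef_pos: [0.5348, -0.2307, 0.2314]
tcp_rot: [0.178, 0.984, -0.0, 0.0]
contact_force: [0.4, 1.2, 0.8]
opening: 1.001
finger_force: 0.0
```

```bash
cat >> h.py <<'E'
def go(x,y,z,ang):  # world target -> tool shift (current axes) and spin; ang = world angle of tool y, deg
    s=get_state();M=R.from_quat(s['tcp_rot']).as_matrix();d=M.T@(np.array([x,y,z])-s['eef_pos'])
    a=np.degrees(np.arctan2(M[1,1],M[0,1]))
    print('t',s['time'],'pos',s['eef_pos'].round(4),'yang',a.round(2),'tilt',M[:,2].round(4),'shift',d.round(4),'spin',round(a-ang,2),'q',s['qpos'].round(2),'F',s['contact_force'].round(1),'M',s['wrist_torque'].round(2),'open',round(s['opening']*.0854,4),'ff',s['finger_force'])
E
python3 -c "
from h import *
go(.534,-.2287,.10,82.3)"
```

```text
t 3.6 pos [ 0.5348 -0.2307  0.2314] yang 69.48 tilt [ 4.e-04 -1.e-04 -1.e+00] shift [0.0015 0.0016 0.1314] spin -12.82 q [-0.58  0.08  1.81  0.    1.25 -1.79] F [0.4 1.2 0.8] M [ 0.02  0.   -0.04] open 0.0855 ff 0.0
```

```bash
python3 -m handwheel '[[[0.0854,0.0015,0.0015,0.03,-6.4],[0.0854,0,0,0.035,-6.4],[0.0854,0,0,0.035,0],[0.0854,0,0,0.035,0],[0.0854,0,0,0.03,0],[0.0854,0,0,0.02,0],[0.0854,0,0,0.0125,0],[0.0854,0,0,0.008,0]]]' 20; python3 - <<'E'
from h import *
go(.534,-.2287,.026,82.3)
A=viewer.read_camera('top');B=viewer.read_camera('side')
cv2.imwrite('pics/pre.png',np.hstack([cv2.resize(A[160:290,350:480],None,fx=3,fy=3,interpolation=3),cv2.resize(B[260:390,190:320],None,fx=3,fy=3,interpolation=3)]))
E
```

```text
time: 4.27
eef_pos: [0.5329, -0.2263, 0.0241]
tcp_rot: [0.067, 0.998, 0.001, -0.001]
contact_force: [-0.1, 0.8, 0.6]
opening: 1.005
finger_force: 0.0
t 4.2667 pos [ 0.5329 -0.2263  0.0241] yang 82.3 tilt [-0.0021  0.0014 -1.    ] shift [-0.0014 -0.0022 -0.0019] spin -0.0 q [-0.58  0.34  1.93 -0.    0.87 -2.01] F [-0.1  0.8  0.6] M [0.02 0.03 0.01] open 0.0858 ff 0.0
```

View pics/pre.png

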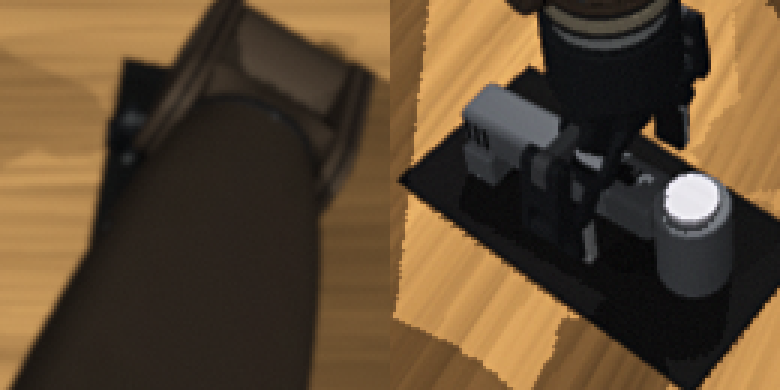

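```bash
python3 -m handwheel '[[[0.05,0,0,0,0],[0.05,0,0,0,0],[0.028,0,0,0,0],[0.028,0,0,0,0],[0.028,0,0,0,0],[0.028,0,0,0,0],[0.028,0,0,0,0],[0.028,0,0,0,0]]]' 20; python3 - <<'E'
from h import *
go(.534,-.2287,.026,82.3)
E
```

```text
time: 5.03
eef_pos: [0.5344, -0.2274, 0.0271]
tcp_rot: [0.067, 0.998, -0.001, 0.001]
contact_force: [-1.1, -0.2, 6.0]
opening: 0.372
finger_force: 23.7
t 5.0333 pos [ 0.5344 -0.2274  0.0271] yang 82.3 tilt [ 0.0015 -0.0011 -1.    ] shift [ 0.0002 -0.0014  0.0011] spin -0.0 q [-0.58  0.33  1.93 -0.    0.87 -2.01] F [-1.1 -0.2  6. ] M [0.03 0.11 0.04] open 0.0318 ff 23.671411871910095
```

```bash
python3 -m handwheel '[[[0.028,0.001,0,-0.005,0],[0.028,0.001,0,-0.005,0],[0.028,0.002,0,-0.006,0],[0.028,0.002,0,-0.006,0],[0.028,0.002,0,-0.006,0],[0.028,0,0,0,0]]]' 20; python3 - <<'E'
from h import *
go(.534,-.2287,.026,82.3)
B=viewer.read_camera('side')
cv2.imwrite('pics/lift.png',cv2.resize(B[230:390,160:360],None,fx=3,fy=3,interpolation=3))
E
```

```text
time: 5.53
eef_pos: [0.526, -0.2259, 0.0553]
tcp_rot: [0.067, 0.998, -0.0, 0.001]
contact_force: [1.2, -0.5, -2.5]
opening: 0.375
finger_force: 22.6
t 5.5333 pos [ 0.526  -0.2259  0.0553] yang 82.3 tilt [ 0.0017 -0.0011 -1.    ] shift [-0.0082 -0.0016  0.0293] spin 0.0 q [-0.58  0.27  1.95  0.    0.92 -2.02] F [ 1.2 -0.5 -2.5] M [ 0.04 -0.07  0.04] open 0.032 ff 22.558514177799225
```

View pics/lift.png

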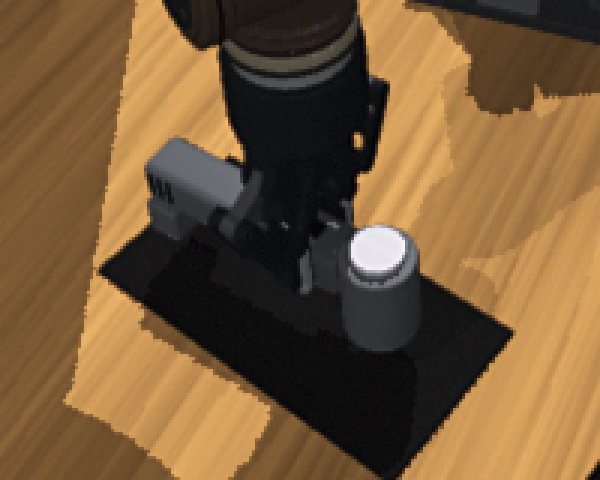

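```bash
cat >> h.py <<'E'
from scipy.optimize import least_squares
def pitch(uvs,Ps,yaw=None,y0=(0,.05,.045),n='side',fixz=None):
    """fit lamp pitch (head up +), g and z of grasp point in lamp frame, from pixels uvs of lamp points Ps"""
    s=get_state();M=R.from_quat(s['tcp_rot']).as_matrix();G=s['eef_pos']-M[:,2]*ctrl.pinch_z
    yw=np.arctan2(M[1,1],M[0,1])-np.pi/2
    def X(p,P):return R.from_euler('z',yw).apply(R.from_euler('y',-p[0]).apply(np.array(P)-[p[1],0,p[2]]))+G
    def r(p):return np.concatenate([(proj(n,X(p,Ps))-uvs).ravel(),[(p[1]-y0[1])/.003,(p[2]-y0[2])/.004]])
    f=least_squares(r,y0);print('pitch',f.x.round(4),'res',f.fun.round(1));return f.x,X
E
python3 - <<'E'
from h import *
# head top disc centre; tail top near corner; drum bottom lowest silhouette approx via near rim; tail top far corner
uv=np.array([[160+378/3-.5,230+251/3-.5],[160+148/3-.5,230+166/3-.5],[160+177/3-.5,230+138/3-.5]])
P=[[.095,0,.066],[-.07,-.016,.052],[-.07,.016,.052]]
pitch(uv,P)
# same on initial picture for bias: level lamp at (.4844,-.2221,.004),yaw -.1322
X=R.from_euler('z',-.1322).apply(P)+[.4844,-.2221,.004];print(proj('side',X))
E
```

```text
pitch [0.0078 0.0488 0.0454] res [ 0.8 -0.2 -1.8  1.1  0.3 -0.7 -0.4  0.1]
[[289.9019335  324.60986722]
 [211.17403669 296.59278828]
 [222.64129579 285.29682001]]
```

```bash
python3 -m handwheel '[[[0.028,0,0,-0.04,0],[0.028,0,0,-0.04,0],[0.028,0,0,-0.0417,0],[0.028,0,0,0.0417,0],[0.028,0,0,-0.0417,0],[0.028,0,0,0.0417,0],[0.028,0,0,-0.0417,0],[0.028,0,0,0,0]]]' 20; python3 - <<'E'
from h import *
go(.534,-.2287,.026,82.3)
B=viewer.read_camera('side')
cv2.imwrite('pics/jerk.png',cv2.resize(B[190:350,160:360],None,fx=3,fy=3,interpolation=3))
E
```

```text
time: 6.25
eef_pos: [0.5248, -0.225, 0.1727]
tcp_rot: [0.067, 0.998, 0.002, -0.003]
contact_force: [2.1, -1.9, 0.1]
opening: 0.373
finger_force: 21.9
t 6.25 pos [ 0.5248 -0.225   0.1727] yang 82.3 tilt [-0.0058  0.004  -1.    ] shift [-0.0106 -0.0029  0.1466] spin 0.0 q [-0.58  0.12  1.88  0.    1.15 -2.02] F [ 2.1 -1.9  0.1] M [-0.21 -0.21  0.02] open 0.0318 ff 21.869710385799408
```

View pics/jerk.png

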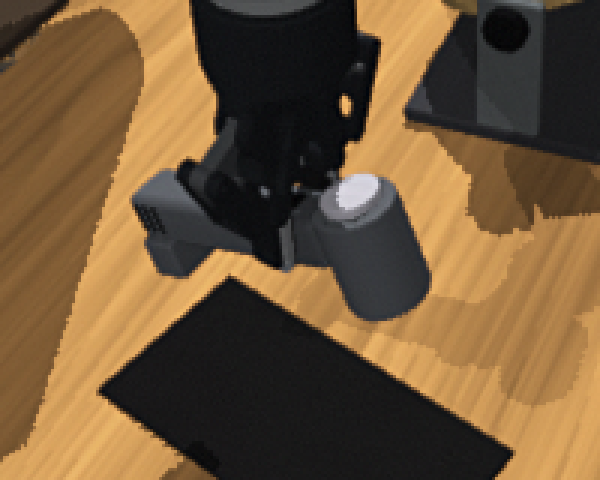

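```bash
python3 - <<'E'
from h import *
c=lambda a,b:[160+a/3-.4,190+b/3-.4]
uv=np.array([c(357,197),c(133,196),c(174,169),c(158,273),c(185,275)])
P=[[.095,0,.066],[-.07,-.016,.052],[-.07,.016,.052],[-.067,-.021,0],[-.043,-.021,0]]
for z0 in(.045,):
    x,X=pitch(uv,P,y0=(.3,.049,z0))
    pitch(uv[:3],P[:3],y0=(.3,.049,z0));pitch(uv[[0,3,4]],[P[i] for i in(0,3,4)],y0=(.3,.049,z0))
    print(proj('side',X(x,[[.095+.023*np.cos(a),.023*np.sin(a),0] for a in np.arange(0,6.28,.4)])).max(0)) # drum bottom row/right edge
B=cv2.imread('pics/jerk.png') 
E
cat > ringfit.py <<'E'
from h import *
H={}
for n in('top','side'):
    viewer.read_camera(n)
    m=max(viewer.outline_of(n,'patch'),key=lambda x:x['confidence'])['mask']
    v,u=np.nonzero(m);H[n]=cv2.convexHull(np.c_[u,v].astype('f4'))[:,0]
    print(n,len(u),[(np.round(np.array(x['xy'])*[640,400],1),round(x['confidence'],2)) for x in viewer.pinpoint(n,'patch')[:2]])
th=np.linspace(0,2*np.pi,72,endpoint=False);D=np.c_[np.cos(th),np.sin(th)][::2]
al=np.linspace(0,2*np.pi,16,endpoint=False)
tor=np.array([[(.085+.014*np.cos(a))*np.cos(t),(.085+.014*np.cos(a))*np.sin(t),.014+.014*np.sin(a)] for t in th for a in al])
block=lambda phi:R.from_euler('z',phi).apply(np.array([[.085+sx*.018,sy*.023,z] for sx in(-1,1) for sy in(-1,1) for z in(.005,.031)]))
M=lambda p:R.from_euler('z',p[3])*R.from_euler('y',-p[4])
cc=lambda p:M(p).apply(R.from_euler('z',p[5]).apply([.085,0,.031]))+p[:3]
# hand-read block top corners in pictures (top crop /3 + (175,150); side crop)
ct=np.array([[238,118],[268,86],[308,128],[273,157]])/3+[174.6,149.6]
def res(p,w=None):
    X=M(p).apply(np.vstack([tor,block(p[5])]))+p[:3];r=[]
    for n in H:r.append((proj(n,X)@D.T).max(0)-(H[n]@D.T).max(0))
    r.append(proj('top',cc(p))[0]-ct.mean(0));r.append([(p[3]-.09)/.02])
    return np.concatenate(r)
f=least_squares(res,[.512,.2,.119,.09,.33,-.9],loss='soft_l1');p=f.x
print(p.round(4),f.cost,'sd',np.sqrt(np.diag(np.linalg.pinv(f.jac.T@f.jac))).round(4),'patch',cc(p).round(4),'n',M(p).apply([0,0,1]).round(3))
print('block corners side crop',((proj('side',M(p).apply(block(p[5])[[1,3,7,5]])+p[:3])-[290,125]+.5)*3+[390,0]).round(0).tolist())
np.save('fit.npy',p)
E
python3 ringfit.py
```

```text
pitch [0.321  0.0475 0.0476] res [ 0.7 -0.3 -1.5  0.2 -2.4 -1.8  0.9  0.2  1.3  1.8 -0.5  0.7]
pitch [0.3412 0.0465 0.0478] res [ 0.9 -0.6 -0.5  1.5 -1.5 -0.6 -0.8  0.7]
pitch [0.3092 0.049  0.0471] res [ 0.1 -0.4 -0.3 -0.8  0.2  0.9 -0.   0.5]
[306.31011768 299.00192896]
top 3026 [(array([267.9, 186.5]), 0.82)]
side 2089 [(array([353.1, 164.7]), 0.85)]
[ 0.512   0.2028  0.1188  0.1001  0.3611 -0.9634] 11.203614076305024 sd [0.0005 0.0007 0.0009 0.0195 0.0112 0.0303] patch [0.5532 0.1368 0.1649] n [-0.352 -0.035  0.936]
block corners side crop [[543.0, 127.0], [599.0, 101.0], [616.0, 118.0], [559.0, 144.0]]
```

```bash
python3 -m handwheel '[[[0.026,0,0,0,0],[0.026,0,0,0,0],[0.026,0,0,0,0],[0.026,0,0,-0.015,-3],[0.026,0,0,-0.03,-5],[0.026,0,0,-0.035,-5.1],[0.026,0,0,-0.03,0],[0.026,0,0,-0.015,0]]]' 100; python3 -m handwheel '[[[0.026,0,0.02,0,0],[0.026,0.002,0.038,0,0],[0.026,0.002,0.038,0,0],[0.026,0.002,0.038,0,0],[0.026,0.002,0.038,0,0],[0.026,0.002,0.038,0,0],[0.026,0.002,0.038,0,0],[0.026,0.001,0.038,0,0],[0.026,0,0.038,0,0],[0.026,0,0.02,0,0],[0.026,0,0.012,0,0],[0.026,0,0,0,0]]]'
python3 - <<'E'
from h import *
go(.4777,.1295,.218,95.4)
s=get_state()
n='side';B=viewer.read_camera(n)
r=viewer.outline_of(n,'lamp');print([(round(x['confidence'],2),x['mask'].sum(),np.round(np.array(x['extent'])*[640,400,640,400])) for x in r])
x,X=(.325,.0475,.0475),None
G=s['eef_pos']+[0,0,.0187]
E
```

```text
time: 7.27
eef_pos: [0.527, -0.2265, 0.3059]
tcp_rot: [-0.047, 0.999, -0.002, 0.003]
contact_force: [0.6, -1.2, -2.3]
opening: 0.357
finger_force: 100.0
time: 8.27
eef_pos: [0.4788, 0.1294, 0.3005]
tcp_rot: [-0.049, 0.999, 0.0, 0.0]
contact_force: [-0.8, -0.5, -3.4]
opening: 0.355
finger_force: 100.0
t 8.2667 pos [0.4788 0.1294 0.3005] yang 95.58 tilt [ 1.e-04  4.e-04 -1.e+00] shift [0.0011 0.0002 0.0825] spin 0.18 q [ 0.06 -0.17  1.92  0.    1.38 -1.61] F [-0.8 -0.5 -3.4] M [ 0.02 -0.11  0.03] open 0.0303 ff 100.03371477127075
[(0.89, np.int64(1006), array([237., 143.,  51.,  46.])), (0.88, np.int64(1910), array([267.,  75.,  91.,  51.]))]
```

```bash
python3 -m handwheel '[[[0.026,0.001,0,0.01,0],[0.026,0,0,0.02,0],[0.026,0,0,0.02,0],[0.026,0,0,0.015,0],[0.026,0,0,0.0075,0],[0.026,0,0,0,0],[0.026,0,0,0,0]]]'
cat > chk.py <<'E'
from lampfit import *
import sys
go(.4777,.1295,.218,95.4)
s=get_state();G=s['eef_pos']+[0,0,.0187];T=R.from_quat(s['tcp_rot']).as_matrix();yw=np.arctan2(T[1,1],T[0,1])-np.pi/2
fit=np.load('fit.npy')
Mx=R.from_euler('z',fit[3])*R.from_euler('y',-fit[4])
patch=Mx.apply(R.from_euler('z',fit[5]).apply([.085,0,.031]))+fit[:3]
A={n:viewer.read_camera(n) for n in('top','side')}
for n in A:np.save(f'{n}.npy',A[n])
def X(p,P):return R.from_euler('z',yw).apply(R.from_euler('y',-p[0]).apply(np.array(P)-[p[1],0,p[2]]))+G
Hs={}
for n in('side','top'):
    r=[x for x in viewer.outline_of(n,'lamp')]
    c=proj(n,X((.325,.0475,.0475),[[.03,0,.03]]))[0]
    for x in r:
        v,u=np.nonzero(x['mask'])
        if np.hypot(u.mean()-c[0],v.mean()-c[1])<45:Hs[n]=cv2.convexHull(np.c_[u,v].astype('f4'))[:,0]
    print(n,len(r),n in Hs,'lens',[(np.round(np.array(x['xy'])*[640,400],1),round(x['confidence'],2)) for x in viewer.pinpoint(n,'lens')[:2]],proj(n,X((.325,.0475,.0475),[[.095,0,0]])).round(1),'patch',[(np.round(np.array(x['xy'])*[640,400],1),round(x['confidence'],2)) for x in viewer.pinpoint(n,'patch')[:2]],proj(n,patch).round(1))
def res(p):
    q=X(p,LM);return np.concatenate([(proj(n,q)@D.T).max(0)-(Hs[n]@D.T).max(0) for n in Hs if n=='side']+[[(p[1]-.048)/.002,(p[2]-.0475)/.002]])
f=least_squares(res,[.325,.0475,.0475],loss='soft_l1');p=f.x;print('hull fit',p.round(4),f.fun.round(1))
for q in(p,(.325,.0475,.0475)):
    L=X(q,[[.095,0,0]])[0];ax=R.from_euler('z',yw).apply(R.from_euler('y',-q[0]).apply([0,0,1]));d=Mx.inv().apply(L-patch);print('lens rel patch, plate frame',d.round(4),'angle',np.arccos(ax@Mx.apply([0,0,1])).round(3))
np.save('p.npy',p)
q=(.325,.0475,.0475)
J=cv2.resize(A['side'][90:250,250:450],None,fx=4,fy=4,interpolation=3)[:600]
def line(P,col):cv2.polylines(J,[((proj('side',P)-[250,90]+.5)*4).astype(int).reshape(-1,1,2)],True,col,1)
c=np.c_[.023*np.cos(th)+.095,.023*np.sin(th),0*th]
line(X(q,c),(0,255,0));line(X(q,c+[0,0,.066]),(0,255,0));line(X(q,[[-.07,-.016,.022],[-.07,-.016,.054],[.072,-.016,.054],[.072,-.016,.022]]),(0,255,0));line(X(q,[[-.067,-.021,0],[-.043,-.021,0],[-.043,-.021,.026],[-.067,-.021,.026]]),(0,255,255))
bl=R.from_euler('z',fit[5]).apply([[.067,-.023,.031],[.103,-.023,.031],[.103,.023,.031],[.067,.023,.031]]);line(Mx.apply(bl)+fit[:3],(0,0,255))
cv2.imwrite(f'pics/{sys.argv[1]}.png',J)
E
python3 chk.py hold1
```

```text
time: 8.95
eef_pos: [0.4784, 0.1266, 0.2278]
tcp_rot: [-0.046, 0.999, -0.0, -0.0]
contact_force: [-0.5, -0.4, -3.3]
opening: 0.358
finger_force: 100.0
t 8.95 pos [0.4784 0.1266 0.2278] yang 95.32 tilt [-6.e-04 -2.e-04 -1.e+00] shift [0.0004 0.003  0.0098] spin -0.08 q [ 0.05 -0.12  2.01 -0.    1.24 -1.61] F [-0.5 -0.4 -3.3] M [-0.04 -0.08  0.07] open 0.0306 ff 100.02269268035889
side 2 True lens [(array([344.9, 142. ]), 0.8), (array([247.5, 184.9]), 0.65)] [[346.5 144.4]] patch [(array([353.4, 164.3]), 0.56)] [[352.5 165.3]]
top 1 False lens [] [[263.3 190.4]] patch [] [[264.8 190.4]]
hull fit [0.3692 0.0507 0.0456] [ 0.9  1.1  1.3  1.3  1.3  1.2  1.3  1.3  2.4  2.6  2.8  2.8  2.7  1.7
  1.2  1.8  2.1  1.7  1.3  0.8  0.3  0.2  0.1  0.9  1.4  1.9  2.6  2.5
  1.8  1.2  0.4  0.6  1.3 -1. ]
lens rel patch, plate frame [ 0.0029 -0.0031  0.0577] angle 0.009
lens rel patch, plate frame [ 0.004  -0.0031  0.0538] angle 0.036
```

View pics/hold1.png

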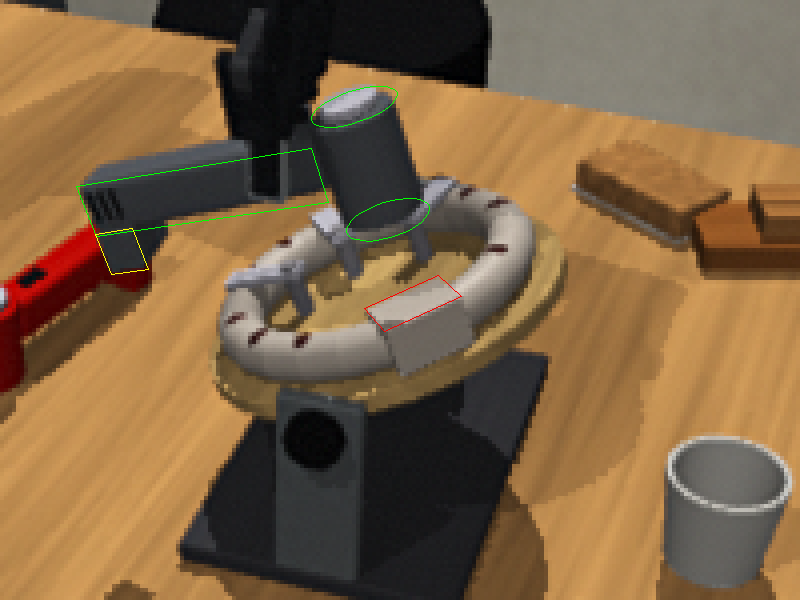

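```bash
python3 -m handwheel '[[[0.026,-0.0015,0.0015,0.0035,0],[0.026,-0.002,0.0015,0.004,0],[0.026,-0.0015,0.0005,0.004,0],[0.026,0,0,0,0],[0.026,0,0,0,0]]]'; python3 chk.py hold2
```

```text
time: 9.77
eef_pos: [0.4826, 0.1315, 0.2157]
tcp_rot: [-0.047, 0.999, -0.0, -0.001]
contact_force: [0.3, -0.5, -3.2]
opening: 0.355
finger_force: 100.0
t 9.7667 pos [0.4826 0.1315 0.2157] yang 95.41 tilt [-1.6e-03 -2.0e-04 -1.0e+00] shift [ 0.0051 -0.0015 -0.0023] spin 0.01 q [ 0.06 -0.09  2.01 -0.    1.22 -1.6 ] F [ 0.3 -0.5 -3.2] M [ 0.01 -0.08 -0.03] open 0.0303 ff 100.03843903541565
side 2 True lens [(array([347.1, 145.1]), 0.82), (array([247.5, 182. ]), 0.65)] [[348.9 148.6]] patch [(array([354.7, 164.4]), 0.71), (array([310.4, 151.7]), 0.57)] [[352.5 165.3]]
top 1 True lens [] [[261.9 190.1]] patch [] [[264.8 190.4]]
hull fit [0.363  0.0506 0.0459] [ 1.1  1.2  1.4  1.3  1.3  1.6  1.1  1.2  2.2  2.3  2.3  2.2  2.1  1.3
  0.7  1.6  2.1  1.7  1.3  0.8  0.4  0.3  0.   0.9  1.4  1.8  2.4  2.5
  2.2  1.1  0.   0.5  1.3 -0.8]
lens rel patch, plate frame [0.0027 0.0014 0.0441] angle 0.003
lens rel patch, plate frame [0.0041 0.0014 0.0408] angle 0.036
```

```bash
R='python3 -m handwheel'; for i in 1 2 3 4; do python3 -m handwheel '[[[0.026,0,0,0,0],[0.026,0,0,0,0],[0.026,0,0,0,0],[0.026,0,0,0,0],[0.026,0,0,0,0],[0.026,0,0,0,0],[0.026,0,0,0,0],[0.026,0,0,0,0],[0.026,0,0,0,0],[0.026,0,0,0,0],[0.026,0,0,0,0],[0.026,0,0,0,0]]]' | head -2; done; python3 -c "
from h import *
go(.534,-.2287,.2,82.3)"
```

```text
time: 11.17
eef_pos: [0.4829, 0.1314, 0.2165]
time: 12.17
eef_pos: [0.4829, 0.1314, 0.2165]
time: 13.17
eef_pos: [0.483, 0.1314, 0.2165]
time: 14.17
eef_pos: [0.4829, 0.1314, 0.2165]
t 14.1667 pos [0.4829 0.1314 0.2165] yang 95.4 tilt [-0. -0. -1.] shift [-0.017  -0.3633  0.0165] spin 13.1 q [ 0.06 -0.09  2.01 -0.    1.22 -1.6 ] F [-0.1  1.1 -3.2] M [ 0.05 -0.05  0.  ] open 0.0305 ff 100.03931164741516
```

```bash
python3 -m handwheel '[[[0.026,0,0,-0.01,0],[0.026,0,0,-0.025,0],[0.026,0,0,-0.03,0],[0.026,0,0,-0.02,0],[0.026,0,0,0,0]]]' | head -2; python3 -m handwheel '[[[0.026,0,-0.02,0,0],[0.026,0.001,-0.038,0,0],[0.026,0.001,-0.038,0,0],[0.026,0.001,-0.038,0,0],[0.026,0.001,-0.038,0,0],[0.026,0.001,-0.038,0,0],[0.026,0,-0.038,0,0],[0.026,0,-0.038,0,0],[0.026,0,-0.038,0,3],[0.026,0,-0.02,0,5],[0.026,0,-0.012,0,5.1],[0.026,0,0,0,0]]]' | head -2;  python3 -c "
from h import *
go(.5115,-.2245,.08,82.3)"
```

```text
time: 14.58
eef_pos: [0.4855, 0.1316, 0.3085]
time: 15.58
eef_pos: [0.508, -0.226, 0.2997]
t 15.5833 pos [ 0.508  -0.226   0.2997] yang 82.01 tilt [-2.3e-03  7.0e-04 -1.0e+00] shift [-0.0038  0.0019  0.2197] spin -0.29 q [-0.6  -0.02  1.79 -0.    1.37 -2.03] F [-0.2  0.8 -3.3] M [ 0.04 -0.14 -0.02] open 0.0306 ff 100.1971971988678
```

```bash
python3 -m handwheel '[[[0.026,-0.003,0.0015,0.02,0],[0.026,0,0,0.035,0],[0.026,0,0,0.035,0],[0.026,0,0,0.035,0],[0.026,0,0,0.035,0],[0.026,0,0,0.03,0],[0.026,0,0,0.02,0],[0.026,0,0,0.01,0],[0.026,0,0,0,0],[0.026,0,0,0,0],[0.026,0,0,0,0]]]' | head -2;  python3 -c "
from h import *
go(.5115,-.2245,.07,82.3)"; python3 -m handwheel '[[[0.026,0,0,0.003,0],[0.026,0,0,0.003,0],[0.026,0,0,0.002,0],[0.026,0,0,0.002,0],[0.026,0,0,0,0],[0.026,0,0,0,0]]]' 20; python3 - <<'E'
from h import *
go(.5344,-.2274,.03,82.3)
B=viewer.read_camera('side');np.save('sd.npy',B)
E
```

```text
time: 16.5
eef_pos: [0.5133, -0.223, 0.0835]
t 16.5 pos [ 0.5133 -0.223   0.0835] yang 82.36 tilt [ 0.0031 -0.002  -1.    ] shift [ 0.0016 -0.0017  0.0135] spin 0.06 q [-0.59  0.2   1.97  0.    0.96 -2.03] F [-0.7 -0.5 -3.4] M [ 0.   -0.07 -0.09] open 0.0302 ff 100.13718008995056
time: 17.0
eef_pos: [0.5118, -0.2225, 0.0713]
tcp_rot: [0.067, 0.998, 0.0, -0.0]
contact_force: [0.6, 0.5, -3.9]
opening: 0.361
finger_force: 100.2
t 17.0 pos [ 0.5118 -0.2225  0.0713] yang 82.3 tilt [-4.e-04  2.e-04 -1.e+00] shift [-0.0231 -0.0018  0.0413] spin -0.0 q [-0.59  0.22  1.98 -0.    0.95 -2.03] F [ 0.6  0.5 -3.9] M [-0.04 -0.08 -0.04] open 0.0308 ff 100.16589760780334
```

```bash
python3 -m handwheel '[[[0.0312,0,0,0,0],[0.0312,0,0,0,0],[0.0312,0,0,0.002,0],[0.0312,0,0,0.002,0],[0.0312,0,0,0,0]]]' 20; python3 - <<'E'
from h import *
go(.5344,-.2274,.03,82.3)
E
```

```text
time: 17.47
eef_pos: [0.5116, -0.2223, 0.0669]
tcp_rot: [0.067, 0.998, 0.0, -0.0]
contact_force: [-0.1, -0.4, -3.9]
opening: 0.367
finger_force: 43.3
t 17.4667 pos [ 0.5116 -0.2223  0.0669] yang 82.3 tilt [-8.e-04  6.e-04 -1.e+00] shift [-0.0233 -0.002   0.0369] spin -0.0 q [-0.59  0.23  1.98  0.    0.94 -2.03] F [-0.1 -0.4 -3.9] M [ 0.04 -0.18 -0.04] open 0.0314 ff 43.34437429904938
```

```bash
python3 -m handwheel '[[[0.0312,0,0,0.002,0],[0.0312,-0.001,0,0.002,0],[0.0312,-0.0025,0,0.003,0],[0.0312,-0.0027,0,0.0033,0],[0.0312,-0.0027,0,0.0035,0],[0.0312,0,0,0,0]]]'; python3 - <<'E'
from h import *
go(.5344,-.2274,.03,82.3)
E
```

```text
time: 17.97
eef_pos: [0.5217, -0.224, 0.0536]
tcp_rot: [0.067, 0.998, -0.0, 0.001]
contact_force: [1.6, 1.4, 3.5]
opening: 0.368
finger_force: 43.7
t 17.9667 pos [ 0.5217 -0.224   0.0536] yang 82.3 tilt [ 1.4e-03 -4.0e-04 -1.0e+00] shift [-0.013  -0.0017  0.0236] spin -0.0 q [-0.58  0.27  1.96  0.    0.92 -2.02] F [1.6 1.4 3.5] M [ 0.26  0.14 -0.12] open 0.0315 ff 43.72151434421539
```

```bash
python3 -m handwheel '[[[0.0312,-0.0027,0,0.0037,0],[0.0312,-0.0025,0,0.0038,0],[0.0312,-0.0025,0,0.0038,0],[0.0312,-0.002,0,0.003,0],[0.0312,0,0,0,0]]]'; python3 - <<'E'
from h import *
go(.5344,-.2274,.03,82.3)
E
python3 -m handwheel '[[[0.0312,-0.0015,0,0.003,0],[0.0312,-0.0012,0,0.0025,0],[0.0312,-0.0005,0,0.0015,0],[0.0312,0,0,0,0],[0.0312,0,0,0,0]]]'; python3 - <<'E'
from h import *
go(.5344,-.2274,.03,82.3)
E
```

```text
time: 18.38
eef_pos: [0.5305, -0.2251, 0.0385]
tcp_rot: [0.067, 0.998, -0.0, -0.0]
contact_force: [1.2, 0.6, 1.1]
opening: 0.369
finger_force: 43.4
t 18.3833 pos [ 0.5305 -0.2251  0.0385] yang 82.31 tilt [-2.e-04 -0.e+00 -1.e+00] shift [-0.0042 -0.0018  0.0085] spin 0.01 q [-0.58  0.31  1.94 -0.    0.89 -2.01] F [1.2 0.6 1.1] M [ 0.12  0.16 -0.04] open 0.0315 ff 43.413652181625366
time: 18.8
eef_pos: [0.5335, -0.2255, 0.0321]
tcp_rot: [0.067, 0.998, -0.0, 0.0]
contact_force: [1.5, -0.3, 0.4]
opening: 0.366
finger_force: 43.3
t 18.8 pos [ 0.5335 -0.2255  0.0321] yang 82.3 tilt [ 2.e-04 -0.e+00 -1.e+00] shift [-0.0011 -0.0018  0.0021] spin -0.0 q [-0.57  0.32  1.93  0.    0.88 -2.01] F [ 1.5 -0.3  0.4] M [ 0.04  0.1  -0.02] open 0.0313 ff 43.33173751831055
```

```bash
python3 -m handwheel '[[[0.0312,-0.0004,0,0.001,0],[0.0312,-0.0004,0,0.001,0],[0.0312,0,0,0,0]]]'; python3 -m handwheel '[[[0.0312,0,0,0.001,0],[0.0312,0,0,0.001,0],[0.0312,0,0,0,0]]]'; python3 - <<'E'
from lampfit import *
go(.5344,-.2274,.03,82.3)
B=viewer.read_camera('side');c=[x['mask'] for x in viewer.outline_of('side','lamp')]
s=get_state();X=R.from_euler('z',-.1344).apply(LM-[.0485,0,0])+[*s['eef_pos'][:2],.004]
print(cv2.boundingRect(proj('side',X).astype('f4')))
for m in c:
    v,u=np.nonzero(m);print(u.min(),v.min(),u.max()-u.min(),v.max()-v.min())
print([(np.round(np.array(x['xy'])*[640,400],1),round(x['confidence'],2)) for x in viewer.pinpoint('side','lens')])
print('initial lens px 289,343.9')
E
```

```text
time: 19.05
eef_pos: [0.5343, -0.2256, 0.0303]
tcp_rot: [0.067, 0.998, -0.0, -0.0]
contact_force: [1.2, 0.4, 1.9]
opening: 0.366
finger_force: 43.5
time: 19.3
eef_pos: [0.5349, -0.2258, 0.0288]
tcp_rot: [0.067, 0.998, -0.0, 0.001]
contact_force: [1.8, 1.1, 2.2]
opening: 0.367
finger_force: 43.5
t 19.3 pos [ 0.5349 -0.2258  0.0288] yang 82.29 tilt [ 1.4e-03 -5.0e-04 -1.0e+00] shift [ 0.0003 -0.0017 -0.0012] spin -0.01 q [-0.57  0.33  1.93  0.    0.88 -2.01] F [1.8 1.1 2.2] M [ 0.2   0.17 -0.11] open 0.0313 ff 43.486377596855164
(213, 283, 93, 76)
239 142 48 46
214 287 90 71
[(array([292.1, 345.9]), 0.83), (array([247.9, 184. ]), 0.55)]
initial lens px 289,343.9
```

```bash
python3 -m handwheel '[[[0.0312,0.0003,0,0.001,0],[0.0312,0,0,0.001,0],[0.0312,0,0,0,0]]]'; python3 -m handwheel '[[[0.0312,0,0,0.001,0],[0.0312,0,0,0.001,0],[0.0312,0,0,0,0]]]'
```

```text
time: 19.7
eef_pos: [0.5349, -0.2258, 0.0287]
tcp_rot: [0.067, 0.998, -0.0, 0.0]
contact_force: [-1.1, 3.5, 13.9]
opening: 0.362
finger_force: 44.5
time: 19.95
eef_pos: [0.5349, -0.2258, 0.0287]
tcp_rot: [0.067, 0.998, 0.0, -0.0]
contact_force: [-6.3, 5.7, 24.9]
opening: 0.366
finger_force: 45.6
```

```bash
python3 -m handwheel '[[[0.0312,0,0,-0.002,0],[0.0312,0,0,-0.0015,0],[0.0312,0,0,0,0]]]'; python3 -m handwheel '[[[0.034,0,0,0,0],[0.036,0,0,0,0],[0.04,0,0,0,0],[0.06,0,0,0,0],[0.0854,0,0,0,0],[0.0854,0,0,0,0],[0.0854,0,0,0,0],[0.0854,0,0,0,0],[0.0854,0,0,0,0],[0.0854,0,0,0,0]]]'
```

```text
time: 20.2
eef_pos: [0.5349, -0.2258, 0.0288]
tcp_rot: [0.067, 0.998, -0.0, 0.001]
contact_force: [1.1, 2.0, 6.5]
opening: 0.369
finger_force: 43.5
time: 21.03
eef_pos: [0.5341, -0.2256, 0.028]
tcp_rot: [0.067, 0.998, -0.0, 0.0]
contact_force: [0.6, -0.4, -0.3]
opening: 0.999
finger_force: 0.0
```

Released; rise straight up and look once.

```bash
python3 -m handwheel '[[[0.0854,0,0,-0.01,0],[0.0854,0,0,-0.02,0],[0.0854,0,0,-0.035,0],[0.0854,0,0,-0.04,0],[0.0854,0,0,-0.04,0],[0.0854,0,0,-0.04,0],[0.0854,0,0,-0.03,0],[0.0854,0,0,-0.01,0],[0.0854,0,0,0,0],[0.0854,0,0,0,0]]]'; python3 - <<'E'
from h import *
out=[];a=cv2.imread('pics/side0.png')
B=viewer.read_camera('side')
print([(np.round(np.array(x['xy'])*[640,400],1),round(x['confidence'],2)) for x in viewer.pinpoint('side','lens')],[(np.round(np.array(x['xy'])*[640,400],1),round(x['confidence'],2)) for x in viewer.pinpoint('side','lamp')])
d=cv2.absdiff(a,B).max(2);print('ring diff',(d[130:240,290:395]>40).sum(),'cup/cart',(d[190:305,375:460]>40).sum())
f=lambda I:cv2.resize(I[260:390,190:335],None,fx=2.7,fy=2.7,interpolation=3)
cv2.imwrite('pics/end.png',np.hstack([f(a),f(B)]))
E
```

```text
time: 21.87
eef_pos: [0.5337, -0.2253, 0.2527]
tcp_rot: [0.067, 0.998, -0.0, 0.0]
contact_force: [0.1, 0.7, -0.5]
opening: 1.0
finger_force: 0.0
[(array([292.8, 347.5]), 0.77)] [(array([250.8, 323. ]), 0.6)]
ring diff 875 cup/cart 0
```

View pics/end.png

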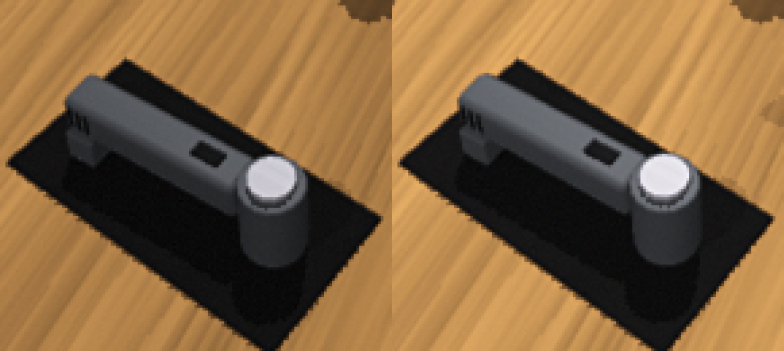

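The before and after crops match: the lamp is flat on its mat, lens down (lens near side pixel (292, 347)), and the gripper is well clear of it.

```bash
python3 -c "
from plant import sign_off
print(sign_off())"
```

```text
the job is handed in; nothing more can be done
None
```

The job is handed in at about 22 s: by my estimates the lamp was held about 45 mm (give or take 5 mm) off the repair and square to within about 0.04 rad for a good 4 s, then set back lens down on its mat and released; no ring or bystander contact was noticed, though pixel differences around the ring, probably the arm's shadow, were not checked further.

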